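Shut the red-handled valve under the bench service box cover

ROBOT

A 6-joint arm with a two-finger parallel gripper is mounted at the origin on the work surface. World frame = base frame: x ahead of the robot, y to its left, z up, the work surface at z = 0. Lengths are in m, angles in rad, forces in N, time in s.
With the tool pointing down it reaches from about 0.275 to 0.825 m from the base axis. Payload 4.9 kg.
Tool frame: the origin (TCP) lies midway between the tips of the shut fingers; the grasp point (between the pads) lies 19 mm behind it (grip_point_offset is the distance from the TCP to the grasp point, in m); z points along the fingers, x is the direction in which the jaws open and shut, and the axes are right-handed (so a half turn about z gives the same grasp; the last joint's range is limited). The gripper opens to 85 mm and grips with 20 to 120 N. Pads are 22 mm wide; open, the fingers measure 114 mm over their backs; the gripper's body (76 mm by 85 mm) begins 54 mm behind the grasp point. The pads swing forward as they close: fully open they stand 13 mm farther back than shut.
Start: joints at [1.101, 0.326, -0.193, 1.052, 0, 1.437], TCP at [0.181, 0.519, 0.231] pointing down, gripper open.
Joint ranges: [-2.65, 2.65], [-0.97, 1.79], [-1.3, 1.35], [-1.93, 2.1], [-1.47, 1.37], [-3.14, 3.14]. Speed limits (rad/s): [2.57, 2.57, 3.14, 3.14, 3.14, 3.14].

INTERFACE

Orientations are given as a rotation vector (axis times angle).
In Python, from cell import * gives the robot as it stands. Calls block until the motion is done:
- movep(position, orientation): joint-space move of the TCP to a pose.
- move_l(position, velocity=0.15, rot=None, until_force=None): straight line of the TCP; rot=None keeps the orientation; velocity is the mean speed in m/s. With until_force (N) it stops when the force on the tool has changed by that much, and returns True; else False.
- set_joints(angles): joint-space move.
- let_go() and grab(newtons=None): open the fingers fully, or close them until they stop; newtons is the grip in N (None keeps the last).
- sleep(seconds).
- ik(position, orientation): joint angles nearest the present ones, or None.
- get_state(): the state.
- grab_frame(name): name is "scene" or "top" or "wrist"; returns a dict with "img" (480x640x3 uint8, red, green, blue), "fx", "fy", "cx", "cy" (pixels), "k1" (the pictures are not rectified: a ray, as slopes to the right and down, at radius r is drawn at 1 + k1 r^2 times it, then the intrinsics apply), "cam_to_world" (4x4, takes a point from camera to world coordinates); the wrist camera has in their place "T_tool_cam" (4x4, takes a point from camera to tool coordinates, whose origin is the TCP and whose axes are the tool frame's). Camera axes: x right, y down, z forward; pixel columns grow to the right and rows downward; lengths in m; the calibration is good to about 2 mm. A picture is of the moment at which its call begins: read the wrist's pose just before it. There is no depth.
A pose or a line that the arm cannot do raises MotionError and nothing moves.
- sign_off(): hands the job in, once; it reports no verdict.
Trained networks look in the newest picture that a camera, given by its name, has taken for a name from the list of things; names that differ only in an ending like _2 or _b are one class to them, and where a whole thing is asked for, a point or a joint stands for the part that bears it (a point fixed in the world has none). Each returns a list of dicts, best first, with "score" (0 to 1); they miss things now and then, are a little off and sometimes report something else, mostly with a low value. They report only what shows in the picture. A call takes as long as a camera call. They do not tell look-alikes from the thing itself.
- spot_in(camera, name): "centre" ([column, row] in pixels, amid what is visible of it).
- silhouettes(camera, name): "mask" (480x640 bool, what is visible of it) and "centre" ([column, row] in pixels, amid what is visible of it).
- tip_of(camera, name): "centre" ([column, row] in pixels: a listed point, or the origin of a listed thing).
The state is a dict: "clock": time; "q": joint angles; "joint_velocities": joint speeds; "tau": joint torques, N m; "position": TCP position; "eef_rot": TCP orientation; "contact_force": force on the tool from outside, world axes, zero at the start; "wrist_torque": the same for the moment, N m; "finger_gap": opening from 0.0 (shut) to 1.0 (fully open).
Only numpy, scipy, OpenCV 4.12 (cv2) and the standard library are available. Lean on these libraries where they do the work, as an engineer would, in place of code of your own. Each camera call takes 0.05 s, during which the arm holds its last target.

TASK

Slide the blue cover of the white service box on the lab bench all the way aside to uncover the two valves, then push the red valve handle fully shut. Only push with the fingers: lift nothing, do not turn the yellow handle, and leave the things standing around the box where they are. Leave the cover open.

Things in the scene. Friction and masses are not known exactly. Their poses are not given: they have to be found in the camera images.
- valve_box: White service box fixed on the bench, 242 (its x) x 282 (its y) x 68 mm high. Origin: centre of its underside, x and y along its sides, z up. The -y half is an open well, the +y half a closed deck. The cover lies in a shallow channel over both, between low lips (tops at 68 mm) on the x sides and an end stop at each y end: it slides only along box y, from the well (closed) to the deck (open)
- cover: Loose blue-painted metal plate, 223 (x) x 134 (y) x 5 mm, about 0.4 kg, held by its weight only, underside 60 mm above the bench. Origin: centre of its underside; axes as the box's (1 to 2 mm play). Closed: origin at box y -66 mm (may start up to 20 mm open). Fully open, at the far end stop: box y +66 mm. Slides with a few newtons of friction
- cover_rib (a point): Middle of the top edge of the black upright rib on the cover: 90 mm long (along x), 10 mm thick (along y), standing 20 mm above the plate, top 85 mm above the bench. Lies over the cover's origin
- well (a point): Centre of the well's floor, 6 mm above the bench. The well reaches 105 mm from it along box x and 59 mm along box y, each way. In it lie two parallel pipes along box y, tops at 24 mm, each with a quarter-turn valve (below 37 mm around its pivot). Pivots at box (x, y) = (-42, -94) and (52, -94) mm; which handle is at which place varies
- red_pivot (a point): Turning axis (vertical) of the red handle, at the height of the handle's top, 54 mm above the bench. Hidden beneath the cover at first
- red_tip (a point): Free end of the red handle, top, on its centre line, 52 mm from the pivot. The handle (red sleeve with a white band) is a bar 12 mm wide, its underside 40 mm and its top 54 mm above the bench
- red_handle (a joint): Red handle angle, rad: 0 = open, handle along the pipe, pointing to the box's +y; grows as it turns counter-clockwise seen from above; 1.571 = shut, at its end stop, handle across the pipe, pointing to the box's -x. Starts between 0 and 0.25. Stays where it is left; turning it takes about 0.2 N m (5 N at 40 mm)
- yellow_handle (a joint): Yellow handle angle, same meaning, size and start range; must stay where it is
- yellow_tip (a point): Free end of the yellow handle, as for the red one
- tube_rack: Green rack of small tubes, 75 x 130 x 47 mm, loose, standing on the bench at the box's -y side. Origin: centre of its underside
- reagent_bottle: Amber bottle, 56 mm diameter, 120 mm tall, blue cap, loose, beyond the box's +x side. Origin: centre of its underside
- tip_box: Yellow pipette tip box with grey lid, 87 x 122 x 61 mm, loose, at the box's +y side. Origin: centre of its underside
Not all that is in view belongs to the job. Several things have the shape of the reagent_bottle; the one meant has the colours described above.

How it is judged:
On the way, in this order (a step that is already met when the one before it is completed fails the run):
1. the cover is slid aside (within about 14 mm of its far end stop) while the red handle is still open (y of cover in the frame of valve_box above 0.052 m and value of joint red_handle below 0.5 rad), for 0.2 s.
2. the red handle is pushed shut (value of joint red_handle above 1.47 rad), for 0.2 s.
At the end, for the whole second after the job is handed in: The red handle is shut (1.47 rad or more, within 6 degrees of its stop), the cover lies flat in its channel within about 14 mm of the far end stop, the yellow handle's tip is within 10 mm and each bystander within 15 mm of where it started (value of joint red_handle above 1.47 rad and y of cover in the frame of valve_box above 0.052 m and z of cover in the frame of valve_box between 0.056 and 0.064 m and linear speed of cover below 0.01 m/s and distance of yellow_tip from where it was at the start of the episode below 0.01 m and distance of each of tube_rack, reagent_bottle, tip_box from where it was at the start of the episode below 0.015 m and angle between reagent_bottle's own z axis and vertical below 0.15 rad); the robot touches nothing.
It fails at once if the cover is lifted out of its channel or tipped up (z of cover in the frame of valve_box above 0.067 m or angle between cover's own z axis and vertical above 0.12 rad).
It fails at once if the yellow handle is turned (distance of yellow_tip from where it was at the start of the episode above 0.01 m).
It fails at once if a bystander is moved or lifted (distance of any of tube_rack, reagent_bottle, tip_box from where it was at the start of the episode above 0.015 m).
It also fails if it takes over 46 s, if anything falls off the work surface, if the arm or the gripper's body presses on something with over 40 N, if the wrist force passes 120 N, or if a joint passes its speed limit or range.

## Working session

There is one attempt and no reset: what is moved stays moved. The work goes in short steps, each a Python script; the robot and the scene stay as the last script left them, time stands still between calls to the robot, and variables do not carry over. Pictures are saved under pics/ and viewed, and the job is handed in when it is done.

```bash
ls; mkdir -p pics; python3 - <<'E'
from cell import *
import cv2
s=get_state();print(s)
for n in ("scene","top","wrist"):
    f=grab_frame(n);cv2.imwrite(f"pics/a_{n}.png",f["img"][...,::-1])
    print(n,{k:v for k,v in f.items() if k!="img"})
    for t in ("valve_box","cover","cover_rib","tube_rack","reagent_bottle","tip_box"):
        print(t,[(d["score"],d["centre"]) for d in tip_of(n,t)][:3])
E
```

```text
pics
{'clock': 0.0, 'q': array([ 1.10078786e+00,  3.26890866e-01, -1.93581670e-01,  1.05198831e+00,
       -1.95198742e-06,  1.43660699e+00]), 'joint_velocities': array([-4.74869763e-04, -2.23852776e-04,  1.40728653e-03,  4.59394131e-05,
       -5.95736241e-04,  1.30314718e-03]), 'tau': array([-2.68101503e-04, -4.43400049e+01,  2.62437952e+01,  1.52479304e-02,
       -3.03378483e-04,  1.07262935e-05]), 'position': array([0.18097138, 0.5187685 , 0.23053153]), 'eef_rot': array([ 2.56081799e+00,  1.81849936e+00, -2.31316581e-03]), 'contact_force': array([ 0.13357857, -0.10157521,  0.52639368]), 'wrist_torque': array([-0.05485192,  0.0233495 , -0.06078726]), 'finger_gap': 1.0004429997148663}
scene {'fx': 497.2424876210536, 'fy': 497.2424876210536, 'cx': 312.3298061519861, 'cy': 234.9868720442419, 'k1': 0.02358787294688825, 'cam_to_world': array([[ 0.71335987,  0.56937135, -0.40857553,  1.04893603],
       [ 0.70079097, -0.58216355,  0.41228342, -0.3776593 ],
       [-0.00311541, -0.58043249, -0.81430241,  0.88349499],
       [ 0.        ,  0.        ,  0.        ,  1.        ]])}
valve_b
[... 729 characters left out ...]
tube_rack []
reagent_bottle [(0.83, [235.1, 176.2]), (0.78, [358.1, 162.0]), (0.56, [293.3, 179.6])]
tip_box [(0.9, [226.6, 269.7])]
wrist {'fx': 336.1957855804974, 'fy': 336.1957855804974, 'cx': 320.3043157346051, 'cy': 241.3164192792935, 'k1': -0.04977295025137393, 'T_tool_cam': array([[ 9.99998971e-01, -1.40470878e-03, -2.92694914e-04,
        -1.17024364e-04],
       [ 1.42575346e-03,  9.49778061e-01,  3.12921079e-01,
        -7.97784065e-02],
       [-1.61567780e-04, -3.12921174e-01,  9.49779086e-01,
        -1.41975790e-01],
       [ 0.00000000e+00,  0.00000000e+00,  0.00000000e+00,
         1.00000000e+00]])}
valve_box []
cover []
cover_rib []
tube_rack []
reagent_bottle []
tip_box []
```

View pics/a_scene.png

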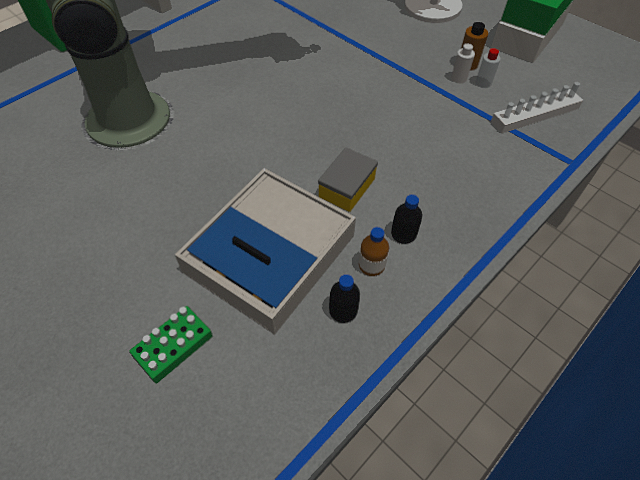

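View pics/a_top.png

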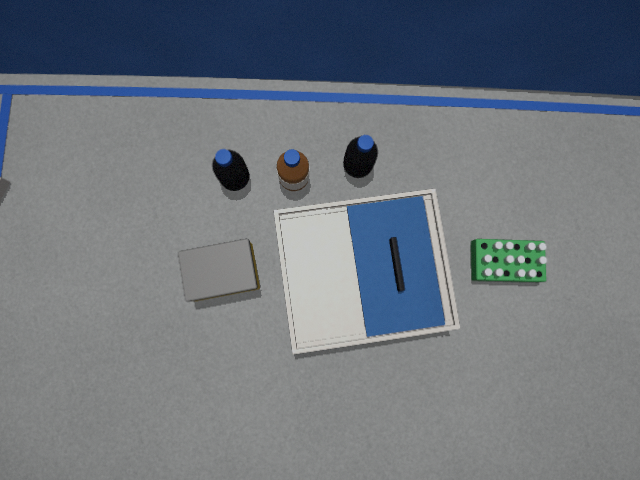

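```bash
cat > h.py <<'E'
from cell import *
import numpy as np, cv2
def K(f): return np.array([[f["fx"],0,f["cx"]],[0,f["fy"],f["cy"]],[0,0,1.]]), np.array([f["k1"],0,0,0.])
def pose(f,st=None):
    if "cam_to_world" in f: return f["cam_to_world"]
    T=np.eye(4);T[:3,:3]=cv2.Rodrigues(np.array(st["eef_rot"]))[0];T[:3,3]=st["position"]
    return T@f["T_tool_cam"]
def toz(f,px,z,st=None):
    k,d=K(f);T=pose(f,st)
    n=cv2.undistortPoints(np.array(px,float).reshape(-1,1,2),k,d)[:,0]
    r=np.c_[n,np.ones(len(n))]@T[:3,:3].T
    return T[:3,3]+r*((z-T[2,3])/r[:,2])[:,None]
def proj(f,P,st=None):
    k,d=K(f);T=np.linalg.inv(pose(f,st))
    return cv2.projectPoints(np.array(P,float).reshape(-1,1,3),cv2.Rodrigues(T[:3,:3])[0],T[:3,3],k,d)[0][:,0]
def b2w(b,P):  # b=(x,y,yaw)
    P=np.atleast_2d(np.array(P,float));c,s=np.cos(b[2]),np.sin(b[2])
    return np.c_[b[0]+c*P[:,0]-s*P[:,1],b[1]+s*P[:,0]+c*P[:,1],P[:,2]]
def w2b(b,P):
    P=np.atleast_2d(np.array(P,float));c,s=np.cos(b[2]),np.sin(b[2]);d=P[:,:2]-np.array(b[:2])
    return np.c_[c*d[:,0]+s*d[:,1],-s*d[:,0]+c*d[:,1],P[:,2]]
E
python3 - <<'E'
from h import *
from scipy.optimize import least_squares
hx,hy=.121,.141
loc=np.array([[hx,hy,.068],[hx,-hy,.068],[-hx,-hy,.068],[-hx,hy,.068]])
T=grab_frame("top");S=grab_frame("scene")
pt=np.array([[275,210],[435,191],[458,328],[293,353.]])
W=toz(T,pt,.068);print(W,[np.linalg.norm(W[i]-W[(i+1)%4]) for i in range(4)])
ps=np.array([[355,218],[275,318],[178,256],[266,170.]])
Ws=toz(S,ps,.068);print(Ws,[np.linalg.norm(Ws[i]-Ws[(i+1)%4]) for i in range(4)])
def fit(W):
    return least_squares(lambda b:(b2w(b,loc)-W)[:,:2].ravel(),[.45,.0,0])
for w in (W,Ws):
    r=fit(w);print(r.x,np.round(r.fun*1000,1))
b=fit(W).x
rib=tip_of("top","cover_rib");print([(d["score"],w2b(b,toz(T,d["centre"],.085))) for d in rib])
print("ribedge",w2b(b,toz(T,[[391,238],[398,237],[404,290],[397,292]],.085)))
print("cover",w2b(b,toz(T,[[346,209],[366,338],[445,327],[424,196]],.065)))
print("rack",w2b(b,toz(T,[[473,239],[547,239],[545,283],[472,282]],.045)))
print("bottle",w2b(b,toz(T,[[292,158]],.12)))
print("tipbox",w2b(b,toz(T,[[249,240],[257,290],[186,300],[179,251]],.061)))
import json;json.dump(list(b),open("b.json","w"))
for n,f in (("top",T),("scene",S)):
    im=f["img"][...,::-1].copy()
    for p in proj(f,b2w(b,np.r_[loc,[[.105,-.011,.06],[.105,-.129,.06],[-.105,-.129,.06]]])): cv2.circle(im,tuple(int(round(v)) for v in p),2,(0,0,255),-1)
    cv2.imwrite(f"pics/b_{n}.png",cv2.resize(im[150:375,150:470],None,fx=2.4,fy=2.4))
E
```

```text
[[ 0.66962765  0.12868086  0.068     ]
 [ 0.71067132 -0.14576809  0.068     ]
 [ 0.47798295 -0.18165471  0.068     ]
 [ 0.4330934   0.09137982  0.068     ]] [np.float64(0.27750101273028904), np.float64(0.2354394322868431), np.float64(0.2767000725996726), np.float64(0.23945734291024875)]
[[ 0.67253984  0.12748676  0.068     ]
 [ 0.72027564 -0.1425615   0.068     ]
 [ 0.48746278 -0.18424598  0.068     ]
 [ 0.44204209  0.08970696  0.068     ]] [np.float64(0.2742348837786559), np.float64(0.23651516251265173), np.float64(0.2776927310934681), np.float64(0.23357338304526562)]
[ 0.57284383 -0.02684053  0.1552831 ] [ 1.   2.5  3.5 -1.7 -2.9 -3.2 -1.6  2.4]
[ 0.58058009 -0.02740344  0.16970922] [ 3.5  4.5  3.4 -3.4 -2.3 -2.6 -4.5  1.4]
[(0.94, array([[ 0.00365009, -0.05284951,  0.085     ]]))]
ribedge [[ 0.04457264 -0.04649804  0.085     ]
 [ 0.04471081 -0.05835587  0.085     ]
 [-0.04304978 -0.05448271  0.085     ]
 [-0.04470427 -0.04255217  0.085     ]]
cover [[ 0.10652613  0.01845498  0.065     ]
 [-0.11255675  0.0162376   0.065     ]
 [-0.11322701 -0.11765643  0.065     ]
 [ 0.11205346 -0.11910462  0.065     ]]
rack [[ 0.02863359 -0.19902472  0.045     ]
 [ 0.01108653 -0.33313835  0.045     ]
 [-0.06527624 -0.31379291  0.045     ]
 [-0.04561958 -0.18376423  0.045     ]]
bottle [[0.18960396 0.09906815 0.12      ]]
tipbox [[ 0.07543126  0.18883303  0.061     ]
 [-0.01007971  0.18518191  0.061     ]
 [-0.01106304  0.3040686   0.061     ]
 [ 0.07216057  0.30788031  0.061     ]]
```

View pics/b_top.png

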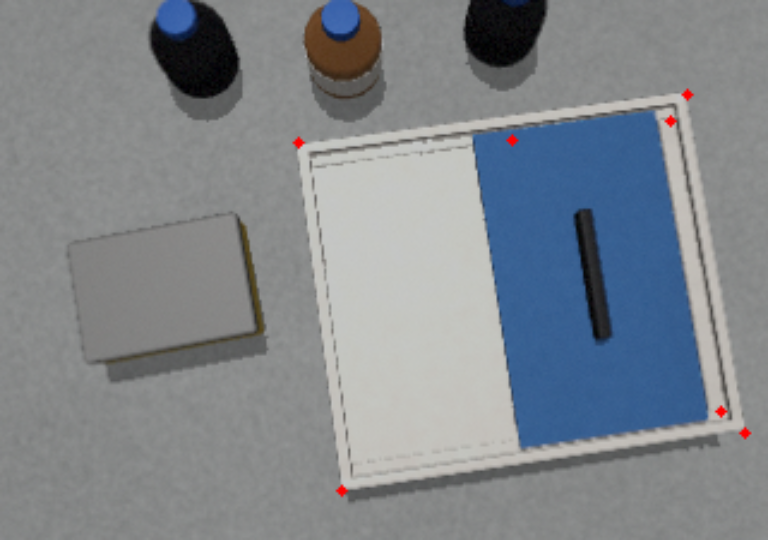

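View pics/b_scene.png

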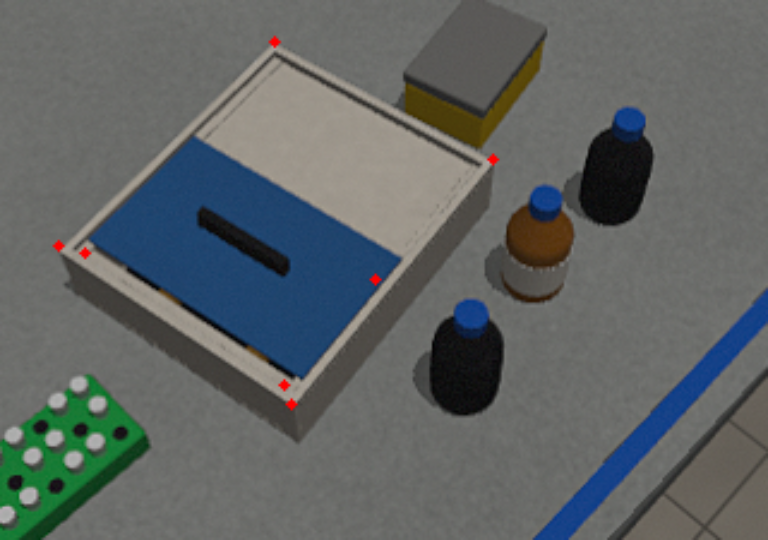

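```bash
cat >> h.py <<'E'
def down(a): # jaw direction angle a, tool z down
    x=np.array([np.cos(a),np.sin(a),0]);z=np.array([0,0,-1.]);y=np.cross(z,x)
    return cv2.Rodrigues(np.c_[x,y,z])[0][:,0]
B=(0.5755,-0.027,0.16)
E
python3 - <<'E'
from h import *
grab()
R=down(B[2])
p=b2w(B,[[0,-.083,.16]])[0]
print(ik(p,R)); movep(p,R)
s=get_state();f=grab_frame("wrist");cv2.imwrite("pics/c.png",f["img"][...,::-1])
S=grab_frame("scene");cv2.imwrite("pics/c_s.png",S["img"][...,::-1])
print(s["clock"],s["position"],s["q"],s["finger_gap"])
for d in tip_of("wrist","cover_rib"): print(d["score"],d["centre"],w2b(B,toz(f,d["centre"],.085,s)))
E
```

```text
[-3.06215599e-01  4.68621871e-01 -1.65816436e-01  9.36358019e-01
  4.44089210e-16  1.10458073e+00]
4.625 [ 0.58886253 -0.10797749  0.16011506] [-3.04733821e-01  4.68394338e-01 -1.65872059e-01  9.36468797e-01
  2.61062112e-04  1.10459929e+00] -0.0023740557843241247
0.56 [321.7, 211.2] [[ 0.0016158 -0.0526061  0.085    ]]
```

View pics/c.png

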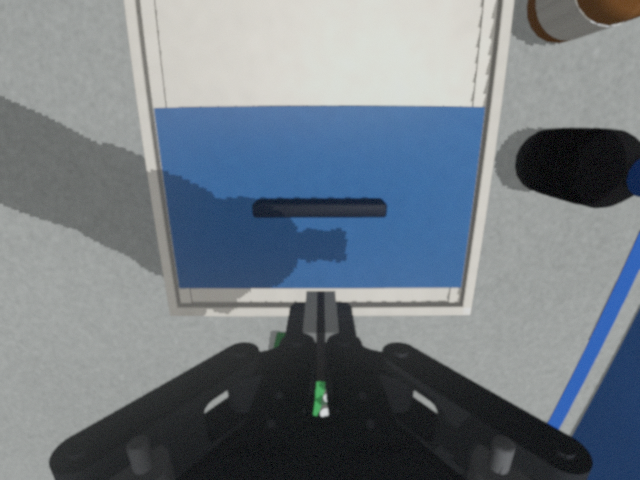

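View pics/c_s.png

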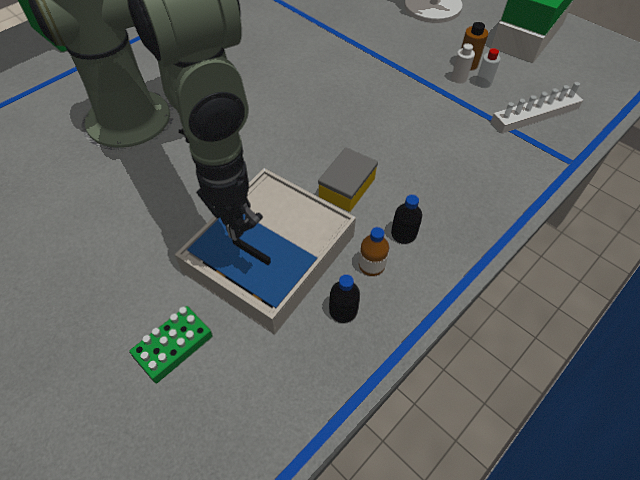

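```bash
python3 - <<'E'
from h import *
s=get_state();f=grab_frame("wrist")
print(w2b(B,toz(f,[[169,315],[471,314]],.068,s)))
print(w2b(B,toz(f,[[253,216],[387,216]],.085,s)), w2b(B,toz(f,[[156,108],[483,106],[464,287],[180,289]],.065,s)))
p=s["position"].copy()
p[2]=.074
print(move_l(p,.1,until_force=6)); s=get_state();print(s["position"],s["contact_force"])
t=b2w(B,[[0,.056,.074]])[0]
print(move_l(t,.06,until_force=18)); s=get_state();print(s["clock"],w2b(B,s["position"]),s["contact_force"])
f=grab_frame("wrist");cv2.imwrite("pics/d.png",f["img"][...,::-1])
E
```

```text
[[-0.12064251 -0.14154706  0.068     ]
 [ 0.12120028 -0.14060386  0.068     ]]
[[-0.04410579 -0.05603303  0.085     ]
 [ 0.0449896  -0.0560392   0.085     ]] [[-0.10926176  0.01355519  0.065     ]
 [ 0.10925277  0.01475044  0.065     ]
 [ 0.1135156  -0.11814721  0.065     ]
 [-0.10982931 -0.11988049  0.065     ]]
False
[ 0.58939997 -0.10834221  0.07462588] [-0.08060131  0.43235651  0.83427137]
True
7.9583 [[-2.53040920e-05  4.89627677e-02  7.41426838e-02]] [ 0.56121423 -0.65250633  1.69438558]
```

View pics/d.png

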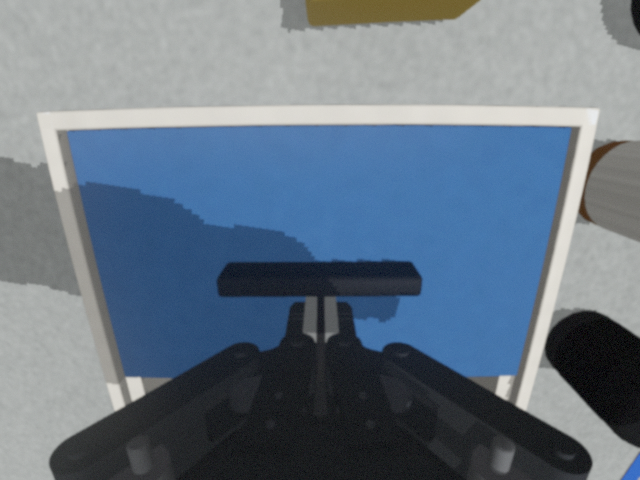

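```bash
python3 - <<'E'
from h import *
move_l(b2w(B,[[0,.035,.076]])[0],.1)
move_l(b2w(B,[[0,.0,.13]])[0],.2)
move_l(b2w(B,[[0,-.12,.2]])[0],.25)
sleep(.2)
s=get_state();f=grab_frame("wrist");cv2.imwrite("pics/e.png",f["img"][...,::-1])
for n,z in (("red_pivot",.054),("red_tip",.054),("yellow_tip",.054),("cover_rib",.085),("cover",.06)):
    for d in tip_of("wrist",n)[:2]: print(n,d["score"],d["centre"],w2b(B,toz(f,d["centre"],z,s)))
T=grab_frame("top")
for n,z in (("cover_rib",.085),("cover",.06)):
    for d in tip_of("top",n)[:2]: print(n,d["score"],d["centre"],w2b(B,toz(T,d["centre"],z,s)))
print(get_state()["clock"])
E
```

```text
red_pivot 0.63 [273.8, 196.6] [[-0.04069706 -0.09372295  0.054     ]]
red_tip 0.98 [269.2, 136.2] [[-0.04227182 -0.0436828   0.054     ]]
yellow_tip 0.62 [378.3, 141.1] [[ 0.04698919 -0.0476835   0.054     ]]
cover_rib 0.47 [382.4, 136.4] [[ 0.04479844 -0.04313934  0.085     ]]
cover_rib 0.65 [325.7, 274.2] [[-0.00272029  0.06952508  0.085     ]]
cover_rib 0.29 [383.9, 240.3] [[ 0.03955014 -0.03378791  0.085     ]]
cover 0.9 [328.9, 275.1] [[-0.0035333   0.06319511  0.06      ]]
10.125
```

View pics/e.png

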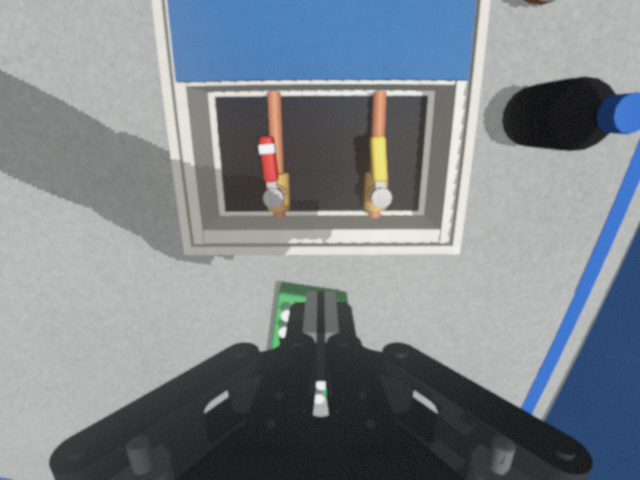

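```bash
python3 - <<'E'
from h import *
Z=.044
go=lambda x,y,z,v,**k: move_l(b2w(B,[[x,y,z]])[0],v,**k)
go(-.002,-.055,.12,.25)
print(go(-.002,-.055,Z,.1,until_force=8)); 
pv=np.array([-.042,-.094]);r=.042
def tcp(th,r): 
    u=np.array([-np.sin(th),np.cos(th)]);n=np.array([np.cos(th),np.sin(th)])
    return pv+.006*n+r*u+np.array([.0145,.011])
for th in np.linspace(.15,1.5708,7):
    hit=go(*tcp(th,r),Z,.07,until_force=25); s=get_state()
    print(round(th,2),hit,w2b(B,s["position"]).round(4),s["contact_force"].round(1),s["clock"])
    if hit: break
else:
    x,y=tcp(1.5708,r)
    print(go(x,y-.01,Z,.03,until_force=15)); s=get_state(); print(w2b(B,s["position"]).round(4),s["contact_force"],s["clock"])
f=grab_frame("wrist");cv2.imwrite("pics/f.png",f["img"][...,::-1])
f=grab_frame("top");cv2.imwrite("pics/f_t.png",f["img"][...,::-1])
E
```

```text
False
0.15 False [[-0.0276 -0.0407  0.0444]] [ 0.8 -0.4  0.3] 12.1667
0.39 False [[-0.037  -0.0418  0.0443]] [2.3 2.3 1.7] 12.4583
0.62 False [[-0.047  -0.0452  0.0442]] [1.3 3.1 2.8] 12.75
0.86 False [[-0.0556 -0.0508  0.044 ]] [1.1 3.  2.9] 13.0417
1.1 False [[-0.0628 -0.058   0.0437]] [-0.6  4.3  2.4] 13.3333
1.33 False [[-0.0682 -0.0665  0.0434]] [-2.   4.6  2.5] 13.625
1.57 False [[-0.0715 -0.0761  0.0432]] [-2.   3.8  2.8] 13.9167
True
[[-0.0723 -0.0784  0.0425]] [ 0.61080121  1.26576971 -0.25211036] 14.2083
```

View pics/f.png

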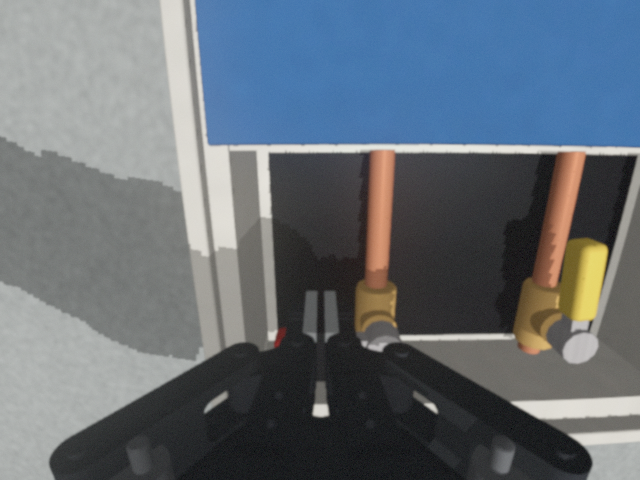

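The cover edge (row ~145) is still open and the yellow handle (585,280) still points along its pipe. The red handle shows beside the fingertip (280,338). I'll back off, rise and look again.

```bash
python3 - <<'E'
from h import *
go=lambda x,y,z,v,**k: move_l(b2w(B,[[x,y,z]])[0],v,**k)
go(-.068,-.055,.045,.1); go(-.06,-.055,.13,.2); go(0,-.12,.2,.25); sleep(.2)
s=get_state();f=grab_frame("wrist");cv2.imwrite("pics/g.png",f["img"][...,::-1])
P={}
for n in ("red_pivot","red_tip","yellow_tip"):
    for d in tip_of("wrist",n)[:2]: print(n,d["score"],d["centre"],w2b(B,toz(f,d["centre"],.054,s)).round(4))
print(w2b(B,toz(f,[[320,80]],.065,s)))
T=grab_frame("top");cv2.imwrite("pics/g_t.png",T["img"][...,::-1])
print(get_state()["clock"])
E
```

```text
red_pivot 0.72 [274.7, 201.5] [[-0.0418 -0.0967  0.054 ]]
yellow_tip 0.66 [381.5, 137.8] [[ 0.0478 -0.0436  0.054 ]]
[[-0.00235659 -0.00143619  0.065     ]]
16.3167
```

View pics/g.png

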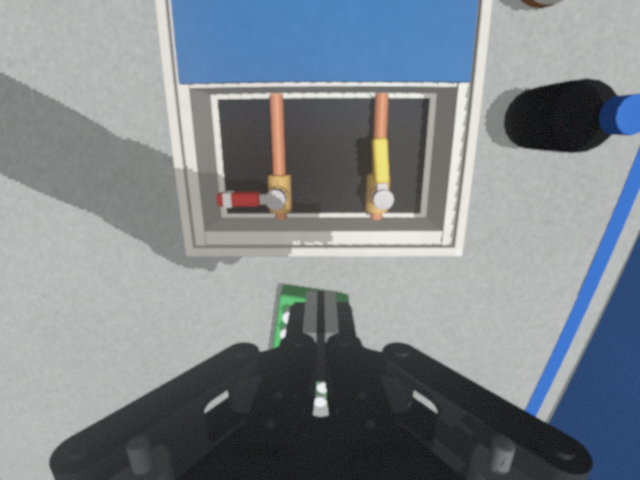

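View pics/g_t.png

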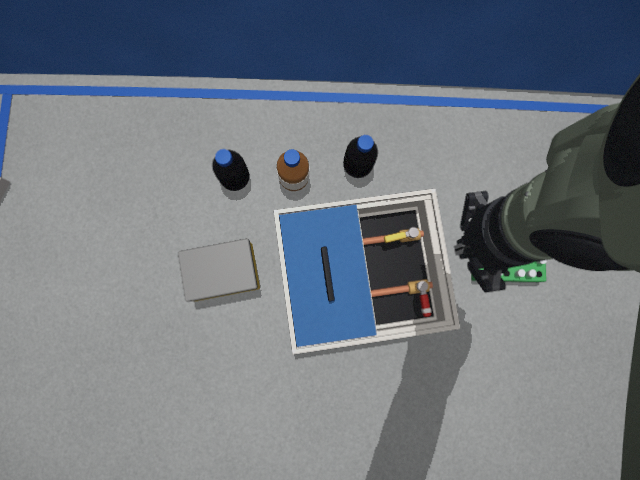

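```bash
python3 - <<'E'
from h import *
s=get_state();f=grab_frame("wrist");im=f["img"].astype(int)
m=(im[...,0]>90)&(im[...,1]<60)&(im[...,2]<60);m[:150]=0;m[240:]=0;m[:,300:]=0
y,x=np.nonzero(m);print(len(x),x.min(),x.max())
P=[]
for c in range(x.min(),x.max()+1):
    k=y[x==c]
    if len(k)>4: P.append([c,(k.min()+k.max())/2]); 
W=w2b(B,toz(f,P,.054,s));p=np.polyfit(W[:,0],W[:,1],1)
print("handle slope deg",np.degrees(np.arctan(p[0])),"y at pivot",np.polyval(p,-.042),W[0],W[-1])
E
```

```text
117 232 257
handle slope deg 0.7071399268483185 y at pivot -0.09424401381260462 [-0.07389166 -0.09460156  0.054     ] [-0.05813305 -0.09420985  0.054     ]
```

```bash
python3 - <<'E'
from h import *
s=get_state();print(s["clock"],s["contact_force"],abs(s["joint_velocities"]).max())
sign_off()
E
```

```text
16.3667 [ 0.37011868 -0.25565432  0.30741183] 0.005351493677628359
the job is handed in; nothing more can be done
```

The cover is slid fully open and the red handle is pushed shut. I handed the job in at 16.4 s. `sign_off()` gives no verdict, so these results come from my own checks.

- **Cover:** I pushed the rib with the closed fingers until it met the far end stop. Afterwards the cover's edge measured at box y −1.4 mm, which puts its origin at about +66 mm, flat in its channel.
- **Red handle:** I swept it from about 0.1 rad round to its stop, and the force limit tripped there. In the wrist image it lies across the pipe, within about 1° of 90°.
- **Yellow handle:** The network put its tip at box (47.0, −47.7) mm before and (47.8, −43.6) mm after. That 4 mm difference is within what I'd expect from the network. The fingers never came near this handle, and it looks unchanged in the pictures.
- **Bystanders:** The tip box and the bottles look unmoved in the top picture. The tube rack is partly hidden there by the arm, but it looks in place.
- **Robot:** It was clear of everything and at rest when I handed in.

One check failed: after the push, the network did not find `red_tip`. I measured the red handle's final angle from the colour of its sleeve instead.

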